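# Load the UV steriliser and start its timer

### The arm

A 6-joint arm with a two-finger parallel gripper is mounted at the origin on the work surface. World frame = base frame: x ahead of the robot, y to its left, z up, the work surface at z = 0. Lengths are in mm, angles in rad, forces in N, time in s.
With the tool pointing down it reaches from about 350 to 975 mm from the base axis. Payload 7.1 kg.
Tool frame: the origin (TCP) lies midway between the tips of the shut fingers; the grasp point (between the pads) lies 19 mm behind it (ctrl.grasp_offset is the distance from the TCP to the grasp point, in mm); z points along the fingers, y is the line along which they close (so a half turn about z gives the same grasp; the last joint's range is limited). The gripper opens to 88 mm and grips with 3 to 60 N. Pads are 20 mm wide; open, the fingers measure 115 mm over their backs; the gripper's body (75 mm by 178 mm) begins 61 mm behind the grasp point.
Start: joints at [-1.144, 0.423, 1.63, -0, 1.089, -0.019], TCP at [269.502, -563.891, 222.675] pointing down, gripper open.
Joint ranges: [-3, 3], [-0.9, 2.11], [0.09, 2.58], [-1.31, 4.45], [0.11, 2.69], [-2.54, 2.54]. Speed limits (rad/s): [2.39, 2.39, 3.01, 3.14, 3.14, 3.14].

### API

Orientations are given as a rotation vector (axis times angle).
In Python, from workcell import ctrl gives the robot as it stands. The module is installed in compiled form; this text tells all that it offers.
- The arm moves only by the tool servo_tool, never from a script. Its argument "rows" is a list of rows, each a list of 7 numbers: the turn, a rotation vector about the tool's x, y, z as a fraction of full scale, then the shift along the tool's x, y, z as a fraction of full scale, then the finger opening in mm, from 0 to 87.8. A call has 1 to 10 rows; each row is the pose to reach, as a shift and turn from the pose commanded when the call began, along the tool's axes at that moment; what a row does not reach only later rows make up. Full scale, the value 1, is 20 cm for a shift and 1.5 rad for a turn. A row lasts 1/8 s, in which the tool goes at most 62.5 mm and 10.7 degrees, less where a joint would pass 70% of its speed; a pose out of reach is approached as far as the arm can. A call with a number of a shift or a turn outside -1 to 1 is refused whole. A call with a gripper value outside its range is refused whole. The fingers move at their own pace and stop on an object; the grip force is fixed at half the most. Time passes only in rows, so rows that repeat a pose let the fingers close. It gives the time, the measured TCP pose, the force, the opening and the grip force at its end, in the units of the state.
- ctrl.get_obs(): the state, without advancing time (a new reading comes with each control period).
- ctrl.get_image(name): name is "scene" or "top" or "wrist"; returns (picture, depth): 480x640x3 uint8, red, green, blue; 480x640 float32, mm along the optical axis (not along the pixel's ray), 0 where there is no reading.
- ctrl.camera_info(name): a dict with "intrinsics" (3x3 intrinsics, pixels), "R" (3x3) and "t" (3): a world point X has camera coordinates R X + t. Camera axes: x right, y down, z forward; pixel columns grow to the right and rows downward; lengths in mm; the calibration is good to about 2 mm. A picture is of the moment at which its call begins: read the wrist's pose just before it. camera_info takes no time and is no camera call; for the wrist camera it gives the pose at the moment of the call.
- ctrl.close_job(): hands the job in; it is judged then, once.
The state is a dict: "t": time; "qpos": joint angles; "qvel": joint speeds; "joint_torque": joint torques, N m; "ee_pos": TCP position; "orientation": TCP orientation; "ft_force": force on the tool from outside, world axes, zero at the start; "moment": the same for the moment, N m; "width": finger opening in mm; "grasp_force": force on a finger pad.
Only numpy, scipy, OpenCV 4.12 (cv2) and the standard library are available. Lean on these libraries where they do the work, as an engineer would, in place of code of your own. Each camera call takes 0.05 s, during which the arm holds its last target. There are 200 camera calls.

### The job

Sterilise every teether that is on the nightstand: lift the steriliser's amber cover through its notches until it rests by itself on the top notch, lay all the teethers flat on the bed and slide each in under the low lamp bar until more than half of it is under, then lift the cover on past the top until the red pawl flips out and lower it fully shut, leaving the pawl back in. Also turn the timer dial until its pointer stands at the green mark, and leave the hedgehog, the jar and the pacifier where they are.

Things in the scene. Friction and masses are not known exactly. Their poses are not given: they have to be found in the camera images.
- unit: the white UV steriliser (fixed). Origin on the table, straight under the hinge line, mid-width; x points level from its open front to its back (away from the arm), y left, z up. Flat bed 8 mm thick, x -250 to +110 mm, y +-190 mm. Side cheeks: top at 45 mm, inner faces y +-160 mm, x -170 to -30 mm. Timer pod 100 x 100 x 30 mm centred at x -130, y +240 mm. Pawl post at x +45, y -184 mm, 200 mm high.
- lamp_bar (a point): middle of the lower front edge of the fixed aluminium lamp bar, at x = -135, z = 42 mm in the unit's frame: the bar spans x -135 to -50 mm and y +-150 mm, its underside 42 mm above the table (34 mm above the bed), its top at 54 mm, with violet lamps. At x = -50 mm a back stop closes the space under it.
- cover_hinge (a point): the middle of the cover's hinge line, 66 mm above the table over the unit's origin; the hinge axis is the unit's y axis.
- cover (a joint): angle of the amber cover board, rad: 0 shut (level), grows as its front edge rises; stop at 1.53. 12 mm thick, 170 mm from hinge to front edge, 300 mm wide, 0.4 to 0.55 kg, damped: it sinks slowly. Lifted, it clicks over notches and rests by itself at 0.28, 0.59, 0.91 or 1.22 (top notch) once let back down from about 0.05 over it; it cannot sink below the last notch passed.
- ratchet (a point): the pawl's pivot, right of and behind the hinge. From cover = 1.29 rad on a red ramp on the cover's steel sector pushes the pawl aside, and by 1.46 rad it tips over and within half a second has flipped out and stays out; then the cover can be lowered all the way. Over its last 0.1 rad a lug puts the pawl back in.
- cover_bar (a point): the middle of the round steel lifting bar in front of the cover: 12 mm diameter, 120 mm long, parallel to the hinge, 220 mm from the hinge in the cover's plane (in the unit's frame at x = -220 cos(cover), z = 66 + 220 sin(cover) mm), held by two stems at its ends; a 44 mm gap separates it from the cover's edge, 52 mm is free below it when shut.
- pawl (a joint): angle of the red weighted pawl on the right of the hinge, rad: 0 in the ratchet, about 0.08 while a pin passes, 0.45 flipped out (it tips over its balance at 0.2 and stays).
- dial (a joint): angle of the black timer dial, rad, 0 to 5.5, growing clockwise seen from above; friction 0.03 N m.
- dial_grip (a point): on the dial's vertical axis, at the height to grip: 67 mm above the table. The dial is a disc of 24 mm radius with an upright bar across it, 14 mm thick, 46 mm long, its top 74 mm above the table; pod top 30 mm.
- dial_pointer (a point): 36 mm from the dial's axis in the direction of its pointer (white line on one end of the grip bar), which lies along the bar.
- green_mark (a point): 36 mm from the dial's axis in the direction of the green mark on the black scale ring around the dial, at the pointer's height. The dial is set when the pointer's direction is the mark's.
- teether0_mid (a point): centre of the pink silicone teether bar (may be absent), 80 x 40 x 26 mm (x, y, z), 0.05 to 0.1 kg, lying flat, loose: centre 13 mm above what it lies on; x along its length. It has two round darker spots on top.
- teether1_mid (a point): centre of the teal silicone teether bar (may be absent), 80 x 40 x 26 mm (x, y, z), 0.05 to 0.1 kg, lying flat, loose: centre 13 mm above what it lies on; x along its length. It has two round darker spots on top.
- teether2_mid (a point): centre of the yellow silicone teether bar (may be absent), 80 x 40 x 26 mm (x, y, z), 0.05 to 0.1 kg, lying flat, loose: centre 13 mm above what it lies on; x along its length. It has two round darker spots on top.
- teether3_mid (a point): centre of the lilac-blue silicone teether bar (may be absent), 80 x 40 x 26 mm (x, y, z), 0.05 to 0.1 kg, lying flat, loose: centre 13 mm above what it lies on; x along its length. It has two round darker spots on top.
- hedgehog_mid (a point): middle of the wooden hedgehog figure, 70 x 42 x 57 mm, loose; not to be disturbed.
- jar_mid (a point): middle of the sealed glass baby food jar, 58 mm diameter, 75 mm high, loose; not to be disturbed.
- pacifier_mid (a point): 16 mm above the foot of the teal pacifier, 42 mm diameter, 37 mm high, loose; not to be disturbed.
Things that resemble listed ones, but are neither listed nor needed, are in the scene too. Leave any black look-alike of the part that bears teether3_mid alone.

How it is judged (in metres and radians):
On the way, in this order (a step that is already met when the one before it is completed fails the run):
1. the cover rests on its top notch, pawl in (value of joint cover between 1.19 and 1.255 rad and value of joint pawl below 0.1 rad), for 0.3 s.
2. every teether lies flat on the bed, more than half of it under the lamp bar (x of teether0_mid in the frame of unit between -0.142 and -0.08 m and y of teether0_mid in the frame of unit between -0.145 and 0.145 m and height (world z) of each of teether0_mid, teether1_mid, teether2_mid, teether3_mid below 0.03 m and angle between each of teether0_mid, teether1_mid, teether2_mid, teether3_mid's own z axis and vertical below 0.15 rad and x of teether1_mid in the frame of unit between -0.142 and -0.08 m and y of teether1_mid in the frame of unit between -0.145 and 0.145 m and x of teether2_mid in the frame of unit between -0.142 and -0.08 m and y of teether2_mid in the frame of unit between -0.145 and 0.145 m and x of teether3_mid in the frame of unit between -0.142 and -0.08 m and y of teether3_mid in the frame of unit between -0.145 and 0.145 m), for 0.3 s.
3. the cover is lifted past the top and the pawl flips out (value of joint pawl above 0.35 rad and value of joint cover above 1.3 rad), for 0.05 s.
At the end, for the whole second after the job is handed in: Every teether present lies flat on the steriliser's bed with its centre under the lamp bar (to 7 mm) and between the cheeks, the cover is shut (under 0.03 rad) with the pawl back in, and the dial's pointer is within 9 degrees of the green mark (all of step 2 and value of joint cover below 0.03 rad and value of joint pawl below 0.15 rad and horizontal distance between dial_pointer and green_mark below 0.006 m); the robot touches nothing.
It fails at once if the hedgehog is pushed more than 30 mm or knocked over (distance of hedgehog_mid from where it was at the start of the episode above 0.03 m or angle between hedgehog_mid's own z axis and vertical above 0.5 rad).
It fails at once if the jar is pushed more than 30 mm or knocked over (distance of jar_mid from where it was at the start of the episode above 0.03 m or angle between jar_mid's own z axis and vertical above 0.5 rad).
It fails at once if the pacifier is pushed more than 30 mm or knocked over (distance of pacifier_mid from where it was at the start of the episode above 0.03 m or angle between pacifier_mid's own z axis and vertical above 0.5 rad).
Of teether0, teether1, teether2, teether3 only 2 to 3 are there at a start; the rules pass over those that are not, and their reading is None.
At some moment in a run one of teether0, teether1, teether2, teether3 may be knocked a few centimetres aside while the robot is not near it.
Once in a run the grip may slacken for a moment while it holds something.
It also fails if it takes over 210 s, if anything falls off the work surface, if the arm or the gripper's body presses on something with over 40 N, if the wrist force passes 120 N, or if a joint passes its speed limit or range.

## Working session

There is one attempt and no reset: what is moved stays moved. The work goes in short steps, Python scripts to look and compute and a tool call to move; the robot and the scene stay as the last step left them, time stands still between calls to the robot, and variables do not carry over. Pictures are saved under pics/ and viewed, at most 17 in all, crops included, and the job is handed in when it is done.

Besides the shell and the picture viewer there is one more tool, called after "Call:" by a JSON object that holds its "fn" and its "kwargs". servo_tool: Moves the arm, as the interface text tells. Its arguments: {"type":"object","properties":{"rows":{"type":"array","items":{"type":"array","items":{"type":"number"}}}},"required":["rows"]}

```bash
mkdir -p pics
cat > h.py <<'E'
import numpy as np, cv2
from scipy.spatial.transform import Rotation as Ro
from workcell import ctrl
def snap(n,f):
    ci=ctrl.camera_info(n); im,d=ctrl.get_image(n)
    cv2.imwrite(f'pics/{f}.png',cv2.cvtColor(im,cv2.COLOR_RGB2BGR)); np.savez(f'pics/{f}.npz',d=d,im=im,K=ci['intrinsics'],R=ci['R'],t=ci['t'])
def px(f,u,v,z=None):
    D=np.load(f'pics/{f}.npz');K,R,t=D['K'],D['R'],D['t']
    r=np.linalg.inv(K)@[u,v,1.]
    if z is None:
        w=D['d'][int(v)-1:int(v)+2,int(u)-1:int(u)+2]; return R.T@(r*np.median(w)-t)
    o=-R.T@t; q=R.T@r; return o+q*(z-o[2])/q[2]
def proj(f,X):
    D=np.load(f'pics/{f}.npz'); c=D['K']@(D['R']@np.array(X,float)+D['t']); return c[:2]/c[2]
def move(X,rv=None):
    "fractions for target TCP X (mm), given current pose"
    o=ctrl.get_obs(); R=Ro.from_rotvec(o['orientation'])
    s=R.inv().apply(np.array(X)-o['ee_pos'])/200
    w=(R.inv()*Ro.from_rotvec(rv)).as_rotvec()/1.5 if rv is not None else np.zeros(3)
    print(np.round(w,3),np.round(s,3))
E
python3 - <<'E'
from h import *
snap('top','top0');snap('scene','sc0');o=ctrl.get_obs();print(o['t'],o['ee_pos'],o['orientation'],Ro.from_rotvec(o['orientation']).as_matrix().round(2))
for n in('top','scene'):
    c=ctrl.camera_info(n);print(n,-c['R'].T@c['t'],c['R'].round(2).tolist())
E
```

```text
0.1 [ 269.3057639  -563.46453456  222.00165857] [-3.06259215e+00 -6.94153554e-01  4.38787914e-04] [[ 0.9   0.43 -0.  ]
 [ 0.43 -0.9   0.  ]
 [ 0.   -0.   -1.  ]]
top [ 387.65453545 -108.43187054 1354.29467339] [[-0.03, -1.0, -0.03], [-0.99, 0.03, -0.11], [0.11, 0.03, -0.99]]
scene [1580.96202315  198.21281661 1170.62627239] [[-0.29, 0.96, 0.01], [0.65, 0.21, -0.73], [-0.7, -0.2, -0.68]]
```

View pics/top0.png

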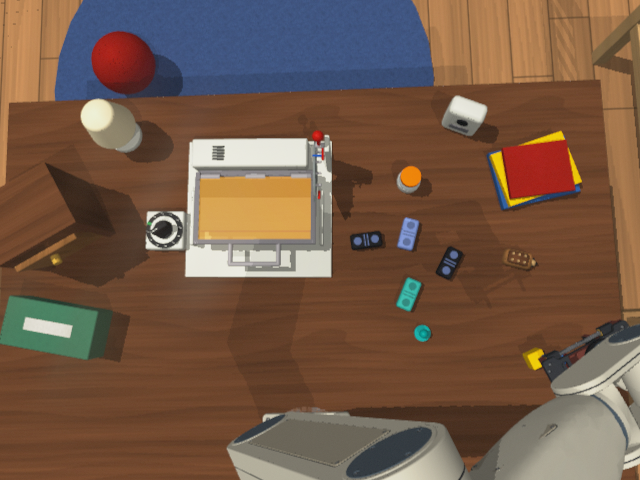

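View pics/sc0.png

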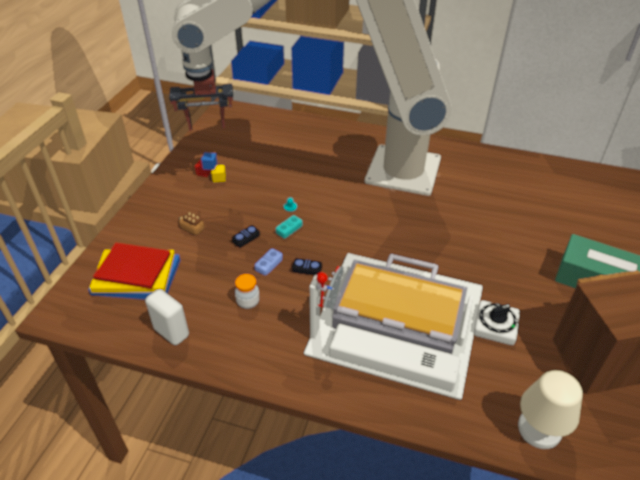

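The top view shows lilac teether (408,234), teal teether (409,294), black look-alikes (367,241) and (450,263) which I leave alone, pacifier (423,333), jar (409,180), hedgehog (518,259), steriliser (bed corners ~(186,277),(331,277)) and dial (164,230). The yellow thing at (535,358) looks like a toy cube among blocks (scene 218,173). I'll confirm it in crops.

Run:
```python
from h import *
a=cv2.imread('pics/top0.png');s=cv2.imread('pics/sc0.png')
c1=cv2.resize(a[195:265,130:200],(400,400),interpolation=3);c2=cv2.resize(s[140,0:0] if 0 else s[145:195,180:240],(400,333),interpolation=3)
c3=cv2.resize(a[215:315,345:465],(400,333),interpolation=3)
o=np.zeros((600,800,3),np.uint8);o[:400,:400]=c1;o[:333,400:]=c2;o[333:,400:]=c3[:267]
cv2.imwrite('pics/crop0.png',o)
F='top0'
for n,u,v,z in [('FL',186,277,8),('FR',331,277,8),('BL',190,139,60),('bFL',186,277,8),('dial',164,230,60),('lil',408,234,26),('teal',409,294,26),('barL',230,265,66),('barR',279,265,66),('jar',409,178,75),('pac',423,333,30),('hedg',518,259,40),('yel',535,358,20),('blk',367,241,26),('blk2',450,263,26),('shade',0,0,0)]:
    print(n,px(F,u,v,z).round(1), px(F,u,v).round(1))
```

```text
FL [456.7 303.5   8. ] [456.9 304.7   3.9]
FR [445.8 -72.3   8. ] [446.  -72.2   4.1]
BL [807.7 278.4  60. ] [826.5 295.7   2.1]
bFL [456.7 303.5   8. ] [456.9 304.7   3.9]
dial [574. 344.  60.] [574.7 345.7  55. ]
lil [ 548.6 -271.8   26. ] [ 548.6 -271.8   26. ]
teal [ 396.8 -267.6   26. ] [ 396.8 -267.5   26.6]
barL [480.2 175.7  66. ] [480.  174.9  69.6]
barR [476.6  53.8  66. ] [476.2  53.   72.4]
jar [ 682.5 -274.5   75. ] [ 682.5 -274.5   75. ]
pac [ 299.6 -297.4   30. ] [ 300.1 -296.2   37.9]
hedg [ 475.7 -539.5   40. ] [ 475.3 -537.4   46.5]
yel [ 231.1 -571.    20. ] [ 233.4 -564.3   39.2]
blk [ 534.  -167.1   26. ] [ 533.8 -167.    27.6]
blk2 [ 471.7 -373.9   26. ] [ 471.5 -373.5   28. ]
shade [1249.6  836.     0. ] [nan nan nan]
  return _methods._mean(a, axis=axis, dtype=dtype,
  ret = ret.dtype.type(ret / rcount)
```

View pics/crop0.png

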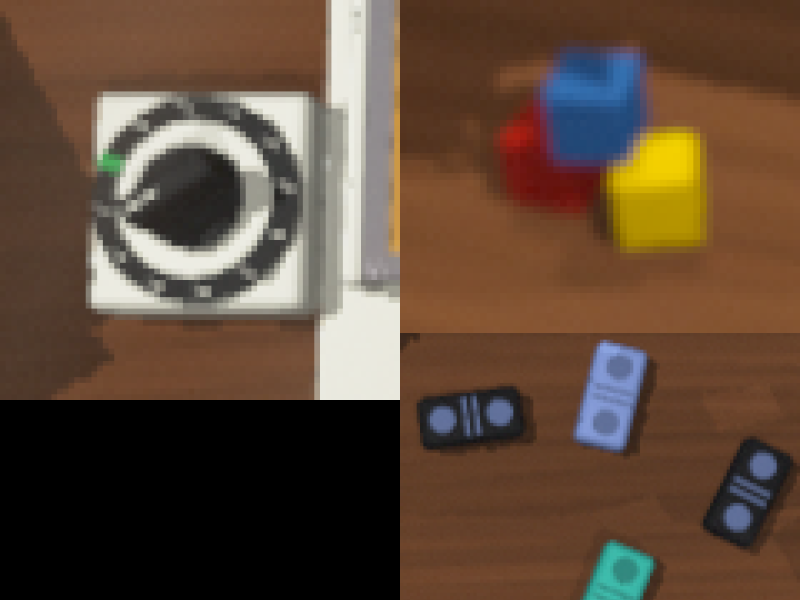

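Crop confirms: the yellow object is a plain toy cube; the lilac bar (top px 408,234) is lilac all over, the look-alikes are black with lilac spots. So lilac and teal are the teethers. The dial pointer is left-ish, green mark a bit clockwise. Heading to the cover bar.

Call:
{"fn": "servo_tool", "kwargs": {"rows": [[0,0,0,0.4,-0.43,0,87],[0,0,0,0.8,-0.87,0,87],[0,0,0,0.8,-0.87,0,87],[0,0,0,0.8,-0.87,0,87],[0,0,0,0.8,-0.87,0,87]]}}

```text
t: 0.72
ee_pos: [339.0, -335.0, 222.5]
orientation: [-3.061, -0.7, 0.001]
ft_force: [-0.6, 0.3, -0.4]
width: 87.1
grasp_force: 0.0
```

Call:
{"fn": "servo_tool", "kwargs": {"rows": [[0,0,0,0.4,-0.43,0,60],[0,0,0,0.8,-0.87,0,60],[0,0,0,0.8,-0.87,0,60],[0,0,0,0.8,-0.87,0,60],[0,0,0,0.8,-0.87,0,60]]}}

```text
t: 1.35
ee_pos: [409.1, -110.3, 222.7]
orientation: [3.062, 0.701, 0.001]
ft_force: [0.4, -0.3, 0.2]
width: 60.1
grasp_force: 0.0
```

Call:
{"fn": "servo_tool", "kwargs": {"rows": [[0,0,-0.1,0.3,-0.3,0,40],[0,0,-0.24,0.6,-0.6,0,40],[0,0,-0.36,0.6,-0.7,0,40],[0,0,-0.48,0.6,-0.7,0,40],[0,0,-0.6,0.6,-0.7,0,40],[0,0,-0.73,0.6,-0.7,0,40],[0,0,-0.73,0.6,-0.7,0,40],[0,0,-0.73,0.6,-0.7,0,40]]}}

```text
t: 2.35
ee_pos: [456.4, 65.2, 222.6]
orientation: [2.26, 2.182, -0.0]
ft_force: [-0.8, -0.2, 0.9]
width: 40.1
grasp_force: 0.0
```

Run:
```python
from h import *
snap('wrist','w1');o=ctrl.get_obs();print(o['t'],o['ee_pos'],o['ft_force'],o['qpos'],Ro.from_rotvec(o['orientation']).as_matrix().round(3))
print(proj('w1',[479,114.5,66]))
```

```text
2.4 [456.35766895  65.37153605 222.63161788] [-0.83934854 -0.39626618 -0.58762516] [ 1.16548344e-01  1.80330933e-01  1.98023200e+00 -1.52903085e-04
  9.81076928e-01  1.50628188e-01] [[ 0.034  0.999 -0.   ]
 [ 0.999 -0.034 -0.   ]
 [-0.    -0.    -1.   ]]
[337.4301074  166.26541214]
```

View pics/w1.png

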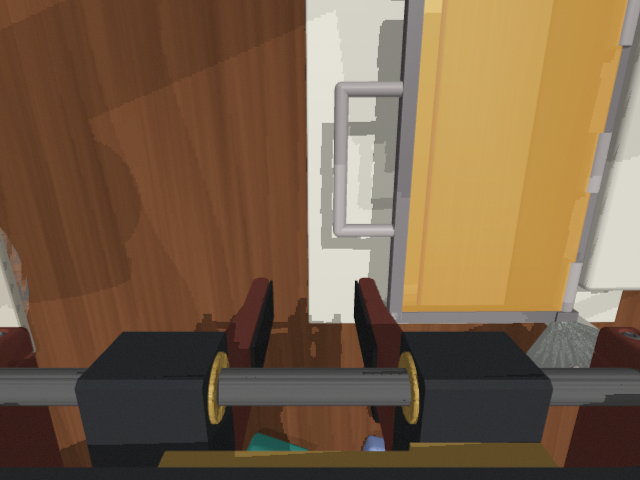

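The wrist view shows the bar from (341,88) to (341,231), middle (341,160), parallel to the image's vertical.

Run:
```python
from h import *
print(px('w1',341,88,66),px('w1',341,231,66),px('w1',341,160,66),px('w1',341,120))
m=px('w1',341,160,66)
move([m[0],m[1],47]);
```

```text
[482.86330259 177.50940244  66.        ] [481.40017567  55.9476764   66.        ] [482.16790393 119.73323808  66.        ] [482.16631939 152.49156031  71.3996601 ]
[0. 0. 0.] [0.276 0.12  0.878]
```

Call:
{"fn": "servo_tool", "kwargs": {"rows": [[0,0,0,0.26,0.125,0.3,44],[0,0,0,0.26,0.125,0.55,44],[0,0,0,0.26,0.125,0.75,44],[0,0,0,0.26,0.125,0.878,44],[0,0,0,0.26,0.125,0.878,44],[0,0,0,0.26,0.125,0.878,5],[0,0,0,0.26,0.125,0.878,5],[0,0,0,0.26,0.125,0.878,5],[0,0,0,0.26,0.125,0.878,5]]}}

```text
t: 3.52
ee_pos: [481.5, 117.4, 47.7]
orientation: [-2.254, -2.186, 0.002]
ft_force: [-5.8, 0.9, 7.6]
width: 11.2
grasp_force: 30.0
```

Call:
{"fn": "servo_tool", "kwargs": {"rows": [[0,0,0,0,0.003,-0.077,5],[0,0,0,0,0.011,-0.153,5],[0,0,0,0,0.024,-0.229,5],[0,0,0,0,0.043,-0.304,5],[0,0,0,0,0.067,-0.377,5],[0,0,0,0,0.096,-0.449,5],[0,0,0,0,0.129,-0.518,5],[0,0,0,0,0.168,-0.584,5],[0,0,0,0,0.211,-0.648,5],[0,0,0,0,0.259,-0.709,5]]}}

```text
t: 4.78
ee_pos: [530.4, 115.8, 189.8]
orientation: [-2.251, -2.184, 0.009]
ft_force: [-15.2, 3.2, 7.7]
width: 11.3
grasp_force: 30.0
```

Call:
{"fn": "servo_tool", "kwargs": {"rows": [[0,0,0,0,0.044,-0.049,5],[0,0,0,0,0.099,-0.103,5],[0,0,0,0,0.157,-0.153,5],[0,0,0,0,0.219,-0.199,5],[0,0,0,0,0.284,-0.24,5],[0,0,0,0,0.352,-0.277,5],[0,0,0,0,0.422,-0.308,5],[0,0,0,0,0.474,-0.328,5],[0,0,0,0,0.521,-0.344,5],[0,0,0,0,0.521,-0.344,5]]}}

```text
t: 6.02
ee_pos: [640.0, 112.6, 261.4]
orientation: [2.253, 2.186, 0.005]
ft_force: [-3.6, 0.0, 9.8]
width: 11.1
grasp_force: 30.0
```

Run:
```python
from h import *
o=ctrl.get_obs();p=np.array(o['ee_pos']);print(p,o['ft_force'],o['width'])
# grasp at +19 z ; hinge at z66
R=Ro.from_rotvec(o['orientation']).as_matrix();g=p-19*R[:,2]
print(g,'theta from z',np.arcsin((g[2]-66)/220))
```

```text
[639.99620991 112.57846358 261.38208898] [-3.55700354e+00  8.57145716e-03  9.80833084e+00] 11.066956841158005
[639.91187995 112.57003021 280.38189996] theta from z 1.344317838512066
```

Call:
{"fn": "servo_tool", "kwargs": {"rows": [[0,0,0,0,-0.06,0.02,5],[0,0,0,0,-0.07,0.025,5],[0,0,0,0,-0.07,0.025,30],[0,0,0,0,-0.07,0.025,60],[0,0,0,0,-0.07,0.025,60],[0,0,0,0,-0.07,-0.15,60],[0,0,0,0,-0.07,-0.35,60],[0,0,0,0,-0.07,-0.35,60]]}}

```text
t: 7.02
ee_pos: [626.4, 113.3, 331.2]
orientation: [2.252, 2.185, 0.008]
ft_force: [1.2, -0.1, 0.0]
width: 59.8
grasp_force: 0.0
```

Run:
```python
from h import *
snap('top','top1');snap('scene','sc1');o=ctrl.get_obs();print(o['t'],o['ee_pos'],o['ft_force'])
a=cv2.imread('pics/top1.png');s=cv2.imread('pics/sc1.png')
# teethers
D=np.load('pics/top1.npz')
hsv=cv2.cvtColor(a,cv2.COLOR_BGR2HSV);print(hsv[234,408],hsv[294,409])
for n,lo,hi in[('lil',(105,70,130),(125,160,255)),('teal',(78,120,110),(95,255,255))]:
    m=cv2.inRange(hsv,lo,hi);m[:, :340]=0
    m=cv2.morphologyEx(m,cv2.MORPH_CLOSE,np.ones((5,5)))
    for c in cv2.findContours(m,0,2)[0]:
        if cv2.contourArea(c)<100: continue
        b=cv2.boxPoints(cv2.minAreaRect(c)); w=np.array([px('top1',*q,20)[:2] for q in b])
        e=[w[1]-w[0],w[2]-w[1]]; L=max(e,key=np.linalg.norm); print(n,cv2.contourArea(c),b.mean(0),w.mean(0),[np.linalg.norm(x) for x in e],np.degrees(np.arctan2(L[1],L[0])))
o=np.zeros((600,800,3),np.uint8)
o[:,:400]=cv2.resize(a[120:300,180:300],(400,600));o[:,400:]=cv2.resize(s[230:410,310:430],(400,600))
cv2.imwrite('pics/crop1.png',o)
```

```text
7.125 [624.45962347 113.03071302 327.43343217] [-0.02636059 -0.70002324 -0.44506561]
[112  93 123] [ 86 167 122]
lil 361.5 [408.02942 232.88235] [ 552.34087094 -272.7685851 ] [np.float64(75.87802556475114), np.float64(38.296007906496)] -16.29082909370304
```

View pics/sc1.png

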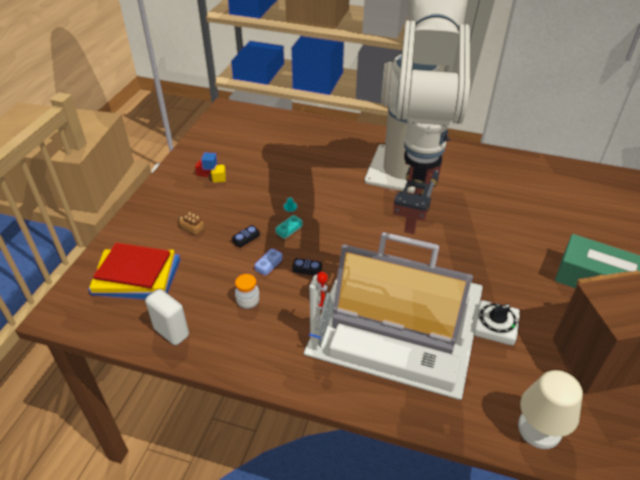

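The scene picture shows the cover raised with its bar at about (410,245), clear of the fingers; checking the bar's position against depth.

Run:
```python
from h import *
for th in (.91,1.22,1.29): print(th,proj('sc1',[702-220*np.cos(th),112.5,66+220*np.sin(th)]))
D=np.load('pics/sc1.npz')['d']
for v in range(236,250,2): print(v,px('sc1',410,v).round(0))
snap('top','top2');a=cv2.imread('pics/top2.png');cv2.imwrite('pics/crop2.png',cv2.resize(a[200:350,340:480],(560,600)))
print(a[290:298:2,405:412:2].tolist())
```

```text
0.91 [413.18817559 233.5818876 ]
1.22 [409.91226528 240.13885607]
1.29 [408.89593696 242.9287084 ]
236 [317.  83.  -2.]
238 [621. 111. 274.]
240 [630. 113. 276.]
242 [632. 114. 272.]
244 [353.  90.   1.]
246 [361.  91.  -0.]
248 [369.  93.  -0.]
[[[133, 145, 51], [97, 106, 37], [99, 107, 40], [87, 95, 35]], [[147, 160, 54], [125, 136, 48], [85, 91, 34], [93, 102, 39]], [[125, 135, 49], [141, 154, 53], [100, 108, 41], [89, 96, 37]], [[154, 169, 58], [146, 160, 56], [87, 92, 39], [88, 95, 37]]]
```

View pics/crop2.png

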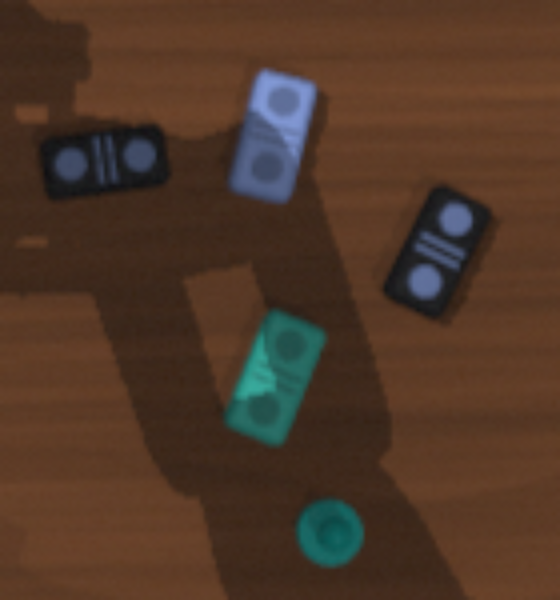

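The crop shows lilac corners (262,70),(316,88),(288,202),(230,188) and teal (272,310),(327,332),(280,445),(226,422); both lie with near ends free, pacifier at (330,533).

Run:
```python
from h import *
f=lambda u,v:px('top2',340+u/4,200+v/4,24)
for n,a,b,c in[('lil',(259,195),(289,79),(274,137)),('teal',(253,433),(299,321),(276,377))]:
    A,B,C=f(*a),f(*b),f(*c);d=(B-A);L=np.linalg.norm(d);d/=L
    h=np.arctan2(d[1],d[0]);g=C-27*d;print(n,C.round(1),L,np.degrees(h),'grip',g.round(1))
    R=np.array([[-np.cos(h) ,-np.sin(h),0],[-np.sin(h),np.cos(h),0],[0,0,-1]]).T
    for s in(1,-1): # tool x = +-d
        x=s*d; z=np.array([0,0,-1.]);y=np.cross(z,x);rv=Ro.from_matrix(np.c_[x/np.linalg.norm(x),y,z]).as_rotvec();print(s,end=' ');move([g[0],g[1],150],rv)
```

```text
lil [ 548.2 -273.3   24. ] 77.11079359733851 -16.837665822069432 grip [ 522.3 -265.5   24. ]
1 [-1.000e-03  1.000e-03  1.223e+00] [-1.906 -0.45   0.884]
-1 [-0.001 -0.001 -0.871] [-1.906 -0.45   0.884]
teal [ 396.2 -267.8   24. ] 76.22037745261132 -24.758477982687918 grip [ 371.7 -256.5   24. ]
1 [-0.000e+00  1.000e-03  1.315e+00] [-1.884 -1.204  0.885]
-1 [-0.001 -0.    -0.779] [-1.884 -1.204  0.885]
```

Call:
{"fn": "servo_tool", "kwargs": {"rows": [[0,0,0,-0.3,-0.1,0,70],[0,0,0,-0.6,-0.2,0,70],[0,0,0,-0.95,-0.2,0,70],[0,0,0,-0.95,-0.2,0,70],[0,0,0,-0.95,-0.2,0,70]]}}

```text
t: 7.8
ee_pos: [578.4, -75.8, 326.5]
orientation: [-2.255, -2.185, 0.001]
ft_force: [0.5, 0.5, -0.1]
width: 69.9
grasp_force: 0.0
```

Call:
{"fn": "servo_tool", "kwargs": {"rows": [[0,0,-0.12,-0.3,-0.1,0.2,70],[0,0,-0.24,-0.6,-0.2,0.4,70],[0,0,-0.36,-0.95,-0.25,0.6,70],[0,0,-0.48,-0.955,-0.25,0.88,70],[0,0,-0.6,-0.955,-0.25,0.88,70],[0,0,-0.72,-0.955,-0.25,0.88,70],[0,0,-0.871,-0.955,-0.25,0.88,70],[0,0,-0.871,-0.955,-0.25,0.88,70],[0,0,-0.871,-0.955,-0.25,0.88,70]]}}

```text
t: 8.93
ee_pos: [523.8, -263.3, 151.1]
orientation: [-0.458, -3.107, -0.001]
ft_force: [0.2, -0.1, 0.1]
width: 69.9
grasp_force: 0.0
```

Run:
```python
from h import *
snap('wrist','w2');o=ctrl.get_obs();print(o['t'],o['ee_pos'],o['ft_force'],o['qpos'])
c=ctrl.camera_info('wrist');R=Ro.from_rotvec(o['orientation']).as_matrix();print('cam in tool',R.T@(-c['R'].T@c['t']-o['ee_pos']))
print(proj('w2',[548.2,-273.3,24]))
```

```text
8.975 [ 523.65769526 -263.57106019  151.2138051 ] [ 0.17863187 -0.05696356  0.76037907] [-4.86735756e-01  4.57757343e-01  1.76752422e+00  3.10276384e-04
  9.17124153e-01 -1.76417935e+00]
cam in tool [  79.81323606    0.4198417  -161.51293658]
[309.95255513 260.63852948]
```

View pics/w2.png

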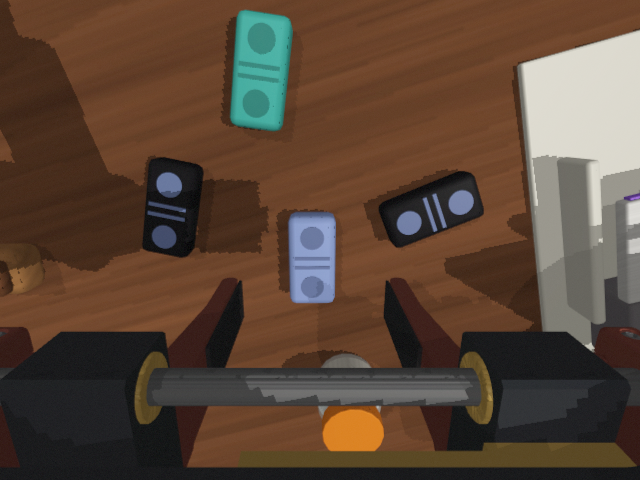

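The lilac bar (289–335 × 211–302, centre 312,257) is where predicted, aligned with the tool; black look-alikes at (170,205) and (430,208) are clear of the fingers.

Run:
```python
from h import *
C=px('w2',312,256.5,25);t=px('w2',262,71,25);print(C,t)
h=np.radians(-16.8);d=np.array([np.cos(h),np.sin(h),0]);g=C-27*d;move([g[0],g[1],4])
```

```text
[ 544.78529219 -270.44034778   25.        ] [ 396.57225581 -263.86943432   25.        ]
[0. 0. 0.] [ 0.023 -0.003  0.736]
```

Call:
{"fn": "servo_tool", "kwargs": {"rows": [[0,0,0,0.02,0,0.25,62],[0,0,0,0.02,0,0.45,62],[0,0,0,0.02,0,0.6,62],[0,0,0,0.02,0,0.7,62],[0,0,0,0.02,0,0.735,62],[0,0,0,0.02,0,0.735,30],[0,0,0,0.02,0,0.735,30],[0,0,0,0.02,0,0.735,30],[0,0,0,0.02,0,0.735,30]]}}

```text
t: 10.1
ee_pos: [520.1, -264.2, 5.7]
orientation: [0.461, 3.106, -0.001]
ft_force: [-0.3, 0.3, 6.3]
width: 39.6
grasp_force: 30.0
```

Call:
{"fn": "servo_tool", "kwargs": {"rows": [[0,0,0,0,0,-0.1,30],[0,0,0,0,0,-0.25,30],[0,0,0,0,0,-0.45,30],[0,0,0,0,0,-0.6,30],[0,0,0,0,0,-0.6,30]]}}

```text
t: 10.72
ee_pos: [521.0, -264.7, 128.1]
orientation: [0.46, 3.102, -0.003]
ft_force: [0.2, 0.2, -0.8]
width: 40.0
grasp_force: 30.0
```

```bash
cat >> h.py <<'E'
O=np.array([701.3,109.5]);Y=np.radians(-1.7)
def U(x,y): return O+np.array([np.cos(Y)*x-np.sin(Y)*y,np.sin(Y)*x+np.cos(Y)*y])
def unit(p): q=np.array(p)[:2]-O; return np.array([np.cos(Y)*q[0]+np.sin(Y)*q[1],-np.sin(Y)*q[0]+np.cos(Y)*q[1]])
def down(hd):
    h=np.radians(hd);x=np.array([np.cos(h),np.sin(h),0]);z=np.array([0,0,-1.]);return Ro.from_matrix(np.c_[x,np.cross(z,x),z]).as_rotvec()
E
python3 - <<'E'
from h import *
p=U(-215,-60);print(p);move([*p,120],down(178.3))
E
```

```text
[484.61465543  55.90465087]
[-0.001  0.004 -0.176] [0.639 1.482 0.035]
```

Call:
{"fn": "servo_tool", "kwargs": {"rows": [[0,0,0,0.1,0.25,0,30],[0,0,0,0.2,0.5,0,30],[0,0,0,0.3,0.75,0,30],[0,0,0,0.4,0.9,0,30],[0,0,0,0.4,0.9,0,30]]}}

```text
t: 11.35
ee_pos: [493.3, -66.4, 123.9]
orientation: [-0.455, -3.106, -0.0]
ft_force: [-0.4, 0.0, -0.0]
width: 39.8
grasp_force: 30.0
```

Call:
{"fn": "servo_tool", "kwargs": {"rows": [[0,0,-0.09,0.12,0.25,0,30],[0,0,-0.176,0.24,0.45,0,30],[0,0,-0.176,0.24,0.58,0,30],[0,0,-0.176,0.24,0.58,0.02,30],[0,0,-0.176,0.24,0.58,0.02,30]]}}

```text
t: 11.98
ee_pos: [482.4, 55.5, 120.0]
orientation: [-0.048, -3.14, 0.001]
ft_force: [0.5, 0.4, -0.3]
width: 39.9
grasp_force: 30.0
```

Run:
```python
from h import *
snap('wrist','w3');o=ctrl.get_obs();print(o['t'],o['ee_pos'],unit(o['ee_pos']),o['ft_force'],o['width'])
for y in(-150,0,150): print(proj('w3',[*U(-135,y),42]),proj('w3',[*U(-250,y),8]))
```

```text
12.025 [482.39433606  55.32442311 120.18082028] [-217.20212894  -60.64584091] [ 0.83595761 -0.01477358 -0.88135379] 39.96962888505662
[196.27020661 351.27538284] [195.96646684 194.86731685]
[391.84682258 351.25313048] [391.93218509 194.75358163]
[587.65179176 351.23085213] [588.12716654 194.63971334]
```

View pics/w3.png

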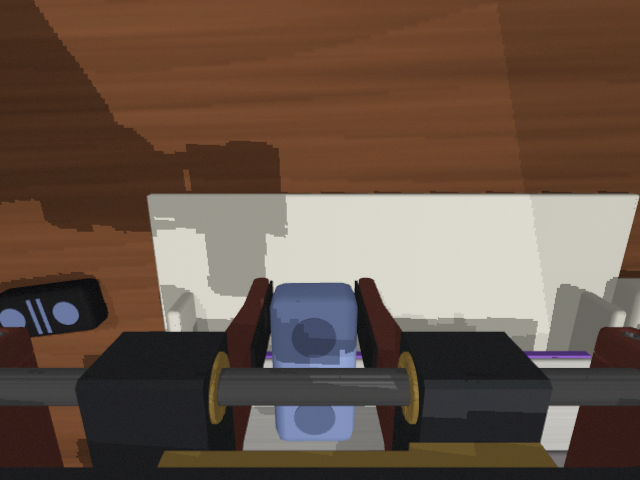

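The wrist view shows the bed's front edge at row 194 and violet lamps at row 355, as predicted; lilac bar held straight (272–355). Lower and slide in.

Call:
{"fn": "servo_tool", "kwargs": {"rows": [[0,0,0,0,0,0.2,30],[0,0,0,0,0,0.4,30],[0,0,0,0,0,0.5,30],[0,0,0,0,0,0.525,30],[0,0,0,-0.08,0,0.525,30],[0,0,0,-0.16,0,0.525,30],[0,0,0,-0.24,0,0.525,30],[0,0,0,-0.325,0,0.525,30],[0,0,0,-0.325,0,0.525,30]]}}

```text
t: 13.15
ee_pos: [550.1, 54.6, 16.4]
orientation: [0.048, 3.138, 0.0]
ft_force: [-0.2, 0.2, -0.2]
width: 39.7
grasp_force: 30.0
```

Call:
{"fn": "servo_tool", "kwargs": {"rows": [[0,0,0,0,0,0,60],[0,0,0,0,0,0,60],[0,0,0,0.15,0,0,60],[0,0,0,0.25,0,0,60],[0,0,0,0.25,0,0.01,0],[0,0,0,0.25,0,0.01,0],[0,0,0,0.25,0,0.01,0],[0,0,0,0.15,0,0.01,0],[0,0,0,0.065,0,0.01,0],[0,0,0,0.065,0,0.01,0]]}}

```text
t: 14.4
ee_pos: [536.6, 54.9, 13.8]
orientation: [0.048, 3.139, 0.0]
ft_force: [-0.7, -0.6, 0.2]
width: 3.6
grasp_force: 0.0
```

Call:
{"fn": "servo_tool", "kwargs": {"rows": [[0,0,0,0.2,0,0,0],[0,0,0,0.3,0,-0.1,0],[0,0,0,0.3,0,-0.4,30],[0,0,0,0.3,0,-0.65,60],[0,0,0,0.3,0,-0.65,60]]}}

```text
t: 15.02
ee_pos: [476.7, 57.0, 147.0]
orientation: [0.047, 3.134, 0.001]
ft_force: [0.1, -0.3, 0.3]
width: 26.7
grasp_force: 0.0
```

Run:
```python
from h import *
snap('wrist','w4');snap('top','top4');o=ctrl.get_obs();print(o['t'],o['ee_pos'],unit(o['ee_pos']),o['ft_force'])
f=lambda u,v:px('top2',340+u/4,200+v/4,24)
d=f(299,321)-f(253,433);d/=np.linalg.norm(d);hd=np.degrees(np.arctan2(d[1],d[0]));C=np.array([396.4,-265.5,0]);g=C-25*d
print(hd,g);move([g[0],g[1],150],down(180+hd))
a=cv2.imread('pics/top4.png');w=cv2.imread('pics/w4.png')
cv2.imwrite('pics/c4.png',np.hstack([cv2.resize(w,(480,360)),cv2.resize(a[200:340,360:480],(308,360))]))
```

```text
15.125 [474.27313333  56.75128086 143.65682387] [-225.36208671  -59.46053676] [-0.037236    0.19575732 -0.40393631]
-24.758477982687918 [ 373.69796962 -255.03014726    0.        ]
[0.    0.    0.268] [ 0.455 -1.573 -0.032]
```

View pics/c4.png

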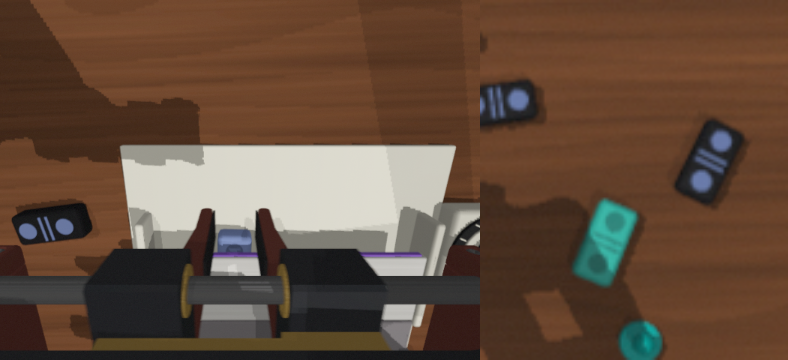

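The wrist half shows the lilac bar under the lamp bar, only its front end at about (235,240) visible; the top half shows the teal bar unmoved at crop (606,242). Going to the teal bar.

Call:
{"fn": "servo_tool", "kwargs": {"rows": [[0,0,0,0.1,-0.25,0,62],[0,0,0,0.18,-0.5,0,62],[0,0,0,0.25,-0.75,0,62],[0,0,0,0.3,-0.9,0,62],[0,0,0,0.3,-0.9,0,62]]}}

```text
t: 15.75
ee_pos: [407.3, -122.2, 142.0]
orientation: [-0.053, -3.137, -0.002]
ft_force: [0.1, 0.5, -0.1]
width: 61.9
grasp_force: 0.0
```

Call:
{"fn": "servo_tool", "kwargs": {"rows": [[0,0,0.1,0.08,-0.25,0,62],[0,0,0.2,0.155,-0.5,0,62],[0,0,0.268,0.155,-0.673,0,62],[0,0,0.268,0.155,-0.673,-0.02,62],[0,0,0.268,0.155,-0.673,-0.02,62]]}}

```text
t: 16.38
ee_pos: [374.1, -253.6, 147.0]
orientation: [-0.671, -3.068, -0.001]
ft_force: [0.2, -0.1, 0.6]
width: 62.1
grasp_force: 0.0
```

Run:
```python
from h import *
print('lilac front edge',unit(px('w4',313,307,30)))
snap('wrist','w5');o=ctrl.get_obs();print(o['t'],o['ee_pos'],o['qpos'])
print(proj('w5',[396.4,-265.5,25]))
im=cv2.imread('pics/w5.png');hsv=cv2.cvtColor(im,cv2.COLOR_BGR2HSV);m=cv2.inRange(hsv,(75,90,60),(97,255,255))
m=cv2.morphologyEx(m,cv2.MORPH_OPEN,np.ones((5,5)))
for c in cv2.findContours(m,0,2)[0]:
    if cv2.contourArea(c)>1500:
        r=cv2.minAreaRect(c);print(r,px('w5',*r[0],24))
```

```text
lilac front edge [-156.87321754  -58.96165016]
16.425 [ 374.13979379 -253.37204809  147.10770013] [-6.21749929e-01  2.89697446e-01  2.05823952e+00  2.93021680e-04
  7.95281976e-01 -1.76260168e+00]
[311.05144813 261.64505599]
((309.5, 256.5), (91.0, 47.0), 90.0) [ 392.02556972 -264.92061229   24.        ]
((226.5, 167.0), (50.0, 49.0), 90.0) [ 298.04228051 -292.66034318   24.        ]
```

Call:
{"fn": "servo_tool", "kwargs": {"rows": [[0,0,0,0.01,0,0.25,62],[0,0,0,0.01,0,0.45,62],[0,0,0,0.01,0,0.6,62],[0,0,0,0.01,0,0.68,62],[0,0,0,0.01,0,0.71,62],[0,0,0,0.01,0,0.71,30],[0,0,0,0.01,0,0.71,30],[0,0,0,0.01,0,0.71,30],[0,0,0,0.01,0,0.71,30]]}}

```text
t: 17.55
ee_pos: [373.0, -254.5, 6.5]
orientation: [0.674, 3.067, -0.001]
ft_force: [-0.5, 1.6, 6.9]
width: 39.8
grasp_force: 29.9
```

Call:
{"fn": "servo_tool", "kwargs": {"rows": [[0,0,0,0,0,-0.1,30],[0,0,0,0,0,-0.25,30],[0,0,0,0,0,-0.45,30],[0,0,0,0,0,-0.6,30],[0,0,0,0,0,-0.6,30]]}}

```text
t: 18.18
ee_pos: [373.6, -255.0, 127.7]
orientation: [0.673, 3.064, -0.003]
ft_force: [0.3, 0.1, -1.2]
width: 39.7
grasp_force: 29.9
```

Run:
```python
from h import *
o=ctrl.get_obs();print(o['width'],o['ee_pos']);p=U(-215,45);print(p);move([*p,120],down(178.3))
```

```text
39.66360281906376 [ 373.59602455 -255.01853554  127.7102573 ]
[487.72961106 160.85843618]
[-0.001  0.003 -0.269] [0.354 2.127 0.035]
```

Call:
{"fn": "servo_tool", "kwargs": {"rows": [[0,0,0,0.05,0.25,0,30],[0,0,0,0.1,0.5,0,30],[0,0,0,0.12,0.75,0,30],[0,0,0,0.15,0.95,0,30],[0,0,0,0.15,0.95,0,30]]}}

```text
t: 18.8
ee_pos: [424.5, -66.9, 124.6]
orientation: [-0.667, -3.068, -0.0]
ft_force: [-0.1, -0.5, -1.3]
width: 40.0
grasp_force: 29.9
```

Call:
{"fn": "servo_tool", "kwargs": {"rows": [[0,0,-0.1,0.05,0.25,0,30],[0,0,-0.2,0.1,0.5,0,30],[0,0,-0.269,0.15,0.75,0,30],[0,0,-0.269,0.2,0.95,0,30],[0,0,-0.269,0.2,0.95,0,30],[0,0,-0.269,0.2,0.95,0,30]]}}

```text
t: 19.55
ee_pos: [467.2, 119.2, 124.8]
orientation: [-0.045, -3.139, 0.001]
ft_force: [-0.2, 0.4, -0.5]
width: 39.9
grasp_force: 29.9
```

Run:
```python
from h import *
o=ctrl.get_obs();print(o['width'],o['ee_pos'],unit(o['ee_pos']));move([*U(-215,45),15],down(178.3))
```

```text
39.88605830042695 [467.221716   119.19076053 124.84865305] [-234.26274528    2.74227173]
[-0.001 -0.001  0.   ] [-0.097  0.212  0.549]
```

Call:
{"fn": "servo_tool", "kwargs": {"rows": [[0,0,0,-0.1,0.21,0.1,30],[0,0,0,-0.1,0.21,0.3,30],[0,0,0,-0.1,0.21,0.48,30],[0,0,0,-0.1,0.21,0.55,30],[0,0,0,-0.1,0.21,0.55,30],[0,0,0,-0.18,0.21,0.55,30],[0,0,0,-0.26,0.21,0.55,30],[0,0,0,-0.34,0.21,0.55,30],[0,0,0,-0.41,0.21,0.55,30],[0,0,0,-0.41,0.21,0.55,30]]}}

```text
t: 20.8
ee_pos: [552.7, 160.0, 15.8]
orientation: [0.046, 3.14, 0.001]
ft_force: [-0.3, -0.4, -0.4]
width: 39.6
grasp_force: 29.9
```

Call:
{"fn": "servo_tool", "kwargs": {"rows": [[0,0,0,0,0,0,60],[0,0,0,0,0,0,60],[0,0,0,0.15,0,0,60],[0,0,0,0.25,0,0,60],[0,0,0,0.25,0,0.01,0],[0,0,0,0.25,0,0.01,0],[0,0,0,0.25,0,0.01,0],[0,0,0,0.15,0,0.01,0],[0,0,0,0.065,0,0.01,0],[0,0,0,0.065,0,0.01,0]]}}

```text
t: 22.05
ee_pos: [540.1, 160.3, 13.8]
orientation: [0.046, 3.139, 0.001]
ft_force: [0.6, -1.0, 0.5]
width: 3.4
grasp_force: 0.0
```

Call:
{"fn": "servo_tool", "kwargs": {"rows": [[0,0,0,0.2,0,0,0],[0,0,0,0.3,0,-0.1,0],[0,0,0,0.3,0,-0.5,30],[0,0,0,0.3,0,-0.8,40],[0,0,0,0.3,0,-0.95,40],[0,0,0,0.3,0,-0.95,40]]}}

```text
t: 22.8
ee_pos: [480.0, 162.6, 207.2]
orientation: [0.045, 3.134, 0.004]
ft_force: [1.2, 0.1, -0.2]
width: 36.9
grasp_force: 0.0
```

Run:
```python
from h import *
snap('wrist','w6');snap('scene','sc6');o=ctrl.get_obs();print(o['t'],o['ee_pos'],unit(o['ee_pos']),o['ft_force'])
s=cv2.imread('pics/sc6.png');w=cv2.imread('pics/w6.png')
cv2.imwrite('pics/c6.png',np.hstack([cv2.resize(w,(480,360)),cv2.resize(s[220:400,300:460],(320,360))]))
print(proj('w6',[*U(-150,-60),30]),proj('w6',[*U(-150,45),30]),proj('sc6',[*U(-75,0),272]))
print([px('sc6',410,v).round(0).tolist() for v in(238,240,242)])
```

```text
22.9 [477.66812252 161.87667315 203.47035812] [-225.08726734   45.71930222] [-0.47930698 -0.46166825  0.67850245]
[208.34737143 284.94841292] [311.00045457 284.99082321] [409.54958471 240.24114724]
[[620.0, 111.0, 273.0], [630.0, 113.0, 276.0], [632.0, 114.0, 273.0]]
```

View pics/c6.png

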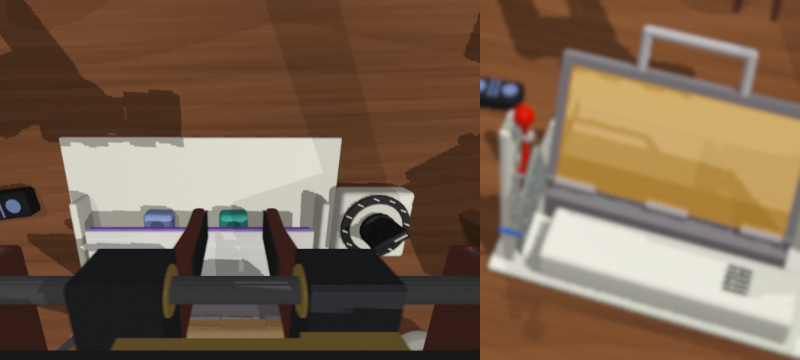

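Both teethers sit under the lamp bar, front ends at (158,217) and (233,217), straight; cover still on the top notch. Now regrip the bar.

Call:
{"fn": "servo_tool", "kwargs": {"rows": [[0,0,0.12,0,0,-0.2,60],[0,0,0.24,0,0,-0.4,60],[0,0,0.36,0,0,-0.6,60],[0,0,0.48,0,-0.1,-0.68,60],[0,0,0.6,0,-0.2,-0.68,60],[0,0,0.72,0,-0.2,-0.68,60],[0,0,0.72,0,-0.2,-0.68,60]]}}

```text
t: 23.78
ee_pos: [476.3, 121.7, 337.6]
orientation: [-1.651, -2.67, 0.004]
ft_force: [-0.0, 0.8, 0.1]
width: 60.1
grasp_force: 0.0
```

Run:
```python
from h import *
o=ctrl.get_obs();print(o['t'],o['ee_pos'])
move([*U(-75.6,0),340],down(88.3))
```

```text
23.775 [476.32477359 121.66520126 337.61460367]
[-0.003 -0.     0.329] [-0.378  0.646 -0.015]
```

Call:
{"fn": "servo_tool", "kwargs": {"rows": [[0,0,0.1,-0.08,0.15,0,50],[0,0,0.2,-0.19,0.32,-0.02,50],[0,0,0.329,-0.29,0.5,-0.02,50],[0,0,0.329,-0.378,0.646,-0.02,50],[0,0,0.329,-0.378,0.646,-0.02,50],[0,0,0.329,-0.378,0.646,-0.02,50]]}}

```text
t: 24.52
ee_pos: [625.5, 112.1, 342.2]
orientation: [-2.252, -2.188, 0.004]
ft_force: [0.8, -0.9, -0.9]
width: 50.0
grasp_force: 0.0
```

Run:
```python
from h import *
snap('wrist','w7');o=ctrl.get_obs();print(o['t'],o['ee_pos'],unit(o['ee_pos']))
print([px('sc6',u,v).round(0).tolist() for u in(395,420) for v in(234,236,238,240,242,244,246)])
D=np.load('pics/w7.npz')['d'];print(proj('w7',[*U(-75.6,0),272]),proj('w7',[*U(-75.6,40),272]));print(D[20:300:20,320])
move([*U(-75.6,0),254],down(88.3))
```

```text
24.575 [625.30784974 112.14863557 342.74152394] [-76.03727815   0.39306812]
[[325.0, 39.0, 1.0], [628.0, 78.0, 277.0], [632.0, 79.0, 275.0], [350.0, 45.0, 0.0], [354.0, 46.0, -3.0], [362.0, 48.0, -3.0], [375.0, 50.0, 1.0], [298.0, 110.0, -3.0], [308.0, 112.0, -2.0], [317.0, 113.0, -2.0], [333.0, 115.0, 5.0], [629.0, 136.0, 276.0], [633.0, 136.0, 273.0], [355.0, 119.0, 3.0]]
[314.22550763 253.63216179] [314.3350567  195.32368219]
[443.90244 442.86942 429.6725  413.61838 422.6371  427.73563 433.71854
 222.68997 225.98694 228.44133 232.30742 236.99123 240.72818 245.31581]
[-0.001  0.     0.   ] [-0.002  0.003  0.444]
```

View pics/w7.png

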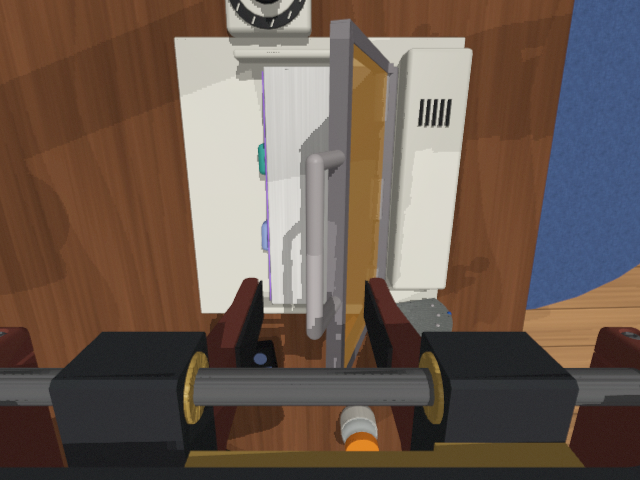

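The bar runs from (315,160) to (315,332), centred between the fingers; teethers' ends still at (262,158) and (265,236). Descend, grip and lift over.

Call:
{"fn": "servo_tool", "kwargs": {"rows": [[0,0,0,0,0.003,0.2,44],[0,0,0,0,0.003,0.36,44],[0,0,0,0,0.003,0.44,44],[0,0,0,0,0.003,0.44,44],[0,0,0,0,0.003,0.44,5],[0,0,0,0,0.003,0.44,5],[0,0,0,0,0.003,0.44,5],[0,0,0,0,0.003,0.44,5]]}}

```text
t: 25.58
ee_pos: [627.1, 112.0, 256.2]
orientation: [2.256, 2.186, 0.0]
ft_force: [-0.7, -0.6, 2.6]
width: 10.9
grasp_force: 30.0
```

Call:
{"fn": "servo_tool", "kwargs": {"rows": [[0,0,0,0,0.052,-0.018,5],[0,0,0,0,0.116,-0.035,5],[0,0,0,0,0.18,-0.049,5],[0,0,0,0,0.245,-0.059,5],[0,0,0,0,0.295,-0.064,5],[0,0,0,0,0.3,-0.064,5],[0,0,0,0,0.3,-0.064,5],[0,0,0,0,0.3,-0.064,5],[0,0,0,0,0.3,-0.064,5],[0,0,0,0,0.3,-0.064,5]]}}

```text
t: 26.82
ee_pos: [686.8, 109.9, 268.4]
orientation: [2.256, 2.186, -0.001]
ft_force: [-1.1, -2.3, 1.4]
width: 11.2
grasp_force: 30.0
```

Run:
```python
from h import *
snap('scene','sc8');o=ctrl.get_obs();print(o['t'],o['ee_pos'],unit(o['ee_pos']),o['ft_force'],o['width'])
x=unit(o['ee_pos'])[0];print(np.arctan2(o['ee_pos'][2]+19-66,-x))
s=cv2.imread('pics/sc8.png');a=cv2.imread('pics/sc6.png')
cv2.imwrite('pics/c8.png',np.hstack([cv2.resize(s[240:390,290:390],(400,600)),cv2.resize(a[240:390,290:390],(400,600))]))
```

```text
26.875 [686.85313519 109.91184652 268.43502035] [-14.45272411  -0.01691897] [-1.78827314 -1.90014642  2.40096064] 11.308492949073358
1.5056203052011192
```

View pics/c8.png

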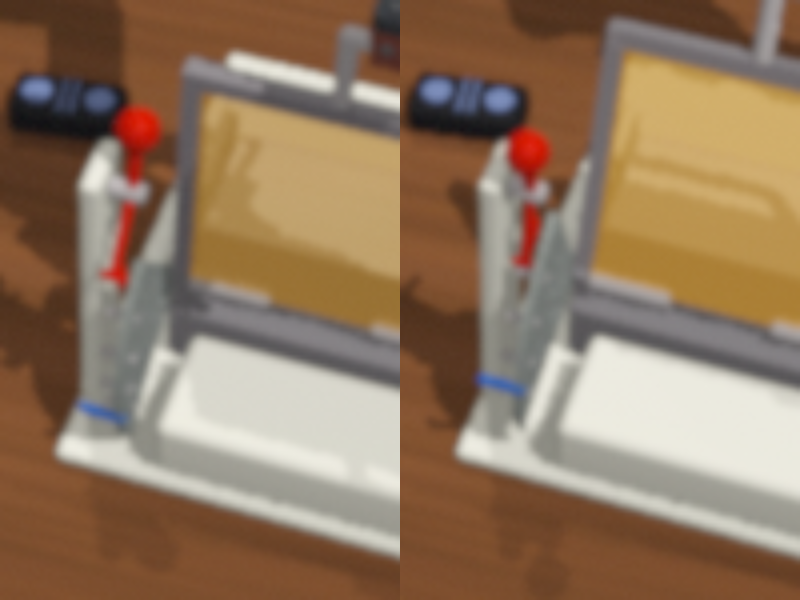

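The left crop (now) shows the red pawl tipped over, its ball at (137,128) instead of (528,150) and its toe away from the sector: flipped out. Lowering along the arc.

Call:
{"fn": "servo_tool", "kwargs": {"rows": [[0,0,0,0,-0.087,0.01,5],[0,0,0,0,-0.174,0.026,5],[0,0,0,0,-0.259,0.05,5],[0,0,0,0,-0.341,0.08,5],[0,0,0,0,-0.421,0.117,5],[0,0,0,0,-0.498,0.16,5],[0,0,0,0,-0.571,0.209,5],[0,0,0,0,-0.64,0.264,5],[0,0,0,0,-0.704,0.324,5],[0,0,0,0,-0.764,0.389,5]]}}

```text
t: 28.12
ee_pos: [534.2, 115.3, 190.2]
orientation: [2.256, 2.186, 0.002]
ft_force: [4.0, 0.7, -1.2]
width: 11.2
grasp_force: 30.0
```

Call:
{"fn": "servo_tool", "kwargs": {"rows": [[0,0,0,0,-0.054,0.07,5],[0,0,0,0,-0.102,0.143,5],[0,0,0,0,-0.144,0.22,5],[0,0,0,0,-0.18,0.301,5],[0,0,0,0,-0.21,0.384,5],[0,0,0,0,-0.232,0.469,5],[0,0,0,0,-0.246,0.544,5],[0,0,0,0,-0.255,0.621,5],[0,0,0,0,-0.258,0.676,5],[0,0,0,0,-0.259,0.709,5]]}}

```text
t: 29.38
ee_pos: [481.5, 116.8, 47.6]
orientation: [-2.255, -2.185, 0.002]
ft_force: [-2.0, 5.8, 0.1]
width: 11.1
grasp_force: 30.0
```

Call:
{"fn": "servo_tool", "kwargs": {"rows": [[0,0,0,0,0,0.01,5],[0,0,0,0,0,0.015,5],[0,0,0,0,0,0.015,5]]}}

```text
t: 29.75
ee_pos: [481.5, 116.8, 44.9]
orientation: [-2.255, -2.185, 0.002]
ft_force: [-4.0, 5.2, -1.1]
width: 11.1
grasp_force: 30.0
```

Call:
{"fn": "servo_tool", "kwargs": {"rows": [[0,0,0,0,0,0.015,5],[0,0,0,0,0,0.03,5],[0,0,0,0,0,0.03,5]]}}

```text
t: 30.12
ee_pos: [481.5, 116.6, 41.0]
orientation: [-2.255, -2.185, 0.002]
ft_force: [-9.6, 3.0, 27.6]
width: 11.3
grasp_force: 30.0
```

Call:
{"fn": "servo_tool", "kwargs": {"rows": [[0,0,0,0,0,-0.01,20],[0,0,0,0,0,-0.03,44],[0,0,0,0,0,-0.03,44],[0,0,0,0,0,-0.3,44],[0,0,0,0,0,-0.5,44],[0,0,0,0,0,-0.65,60],[0,0,0,0,0,-0.8,60],[0,0,0,0,0,-0.8,60]]}}

```text
t: 31.12
ee_pos: [484.0, 116.7, 201.7]
orientation: [2.255, 2.184, 0.006]
ft_force: [0.1, -0.4, -0.1]
width: 59.5
grasp_force: 0.0
```

Run:
```python
from h import *
snap('scene','sc9');snap('top','top9');o=ctrl.get_obs();print(o['t'],o['ee_pos'],unit(o['ee_pos']),o['qpos'])
s=cv2.imread('pics/sc9.png');a=cv2.imread('pics/top9.png')
cv2.imwrite('pics/c9.png',np.hstack([cv2.resize(s[240:390,290:390],(400,600)),cv2.resize(a[190:280,135:195],(400,600))]))
move([*U(-130,240),150],down(88.3))
```

```text
31.225 [482.23529273 116.31842908 199.29070723] [-219.17056533    0.31660094] [ 2.12750493e-01  2.66480781e-01  1.92967956e+00 -1.10258931e-04
  9.45843059e-01  2.44365593e-01]
[-0.     0.    -0.001] [1.199 0.444 0.246]
```

View pics/c9.png

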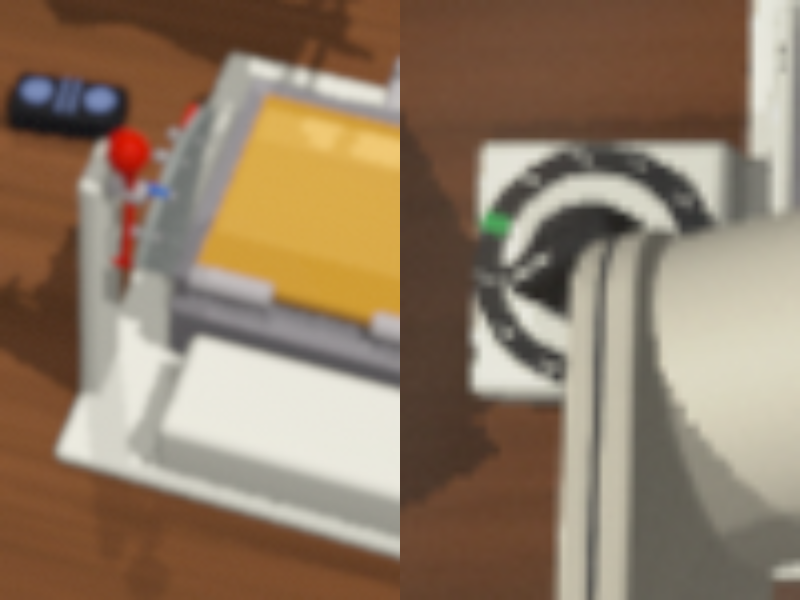

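Cover is down with the pawl back in (ball at (129,150), blue link up). Now a look at the dial from above.

Call:
{"fn": "servo_tool", "kwargs": {"rows": [[0,0,0,0.2,0.1,0,60],[0,0,0,0.45,0.25,0,60],[0,0,0,0.65,0.35,0,60],[0,0,0,0.8,0.445,0,60],[0,0,0,0.8,0.445,0,60],[0,0,0,0.8,0.445,0,60]]}}

```text
t: 31.98
ee_pos: [575.3, 272.7, 198.1]
orientation: [-2.255, -2.186, 0.005]
ft_force: [0.1, 0.2, -0.1]
width: 60.2
grasp_force: 0.0
```

Run:
```python
from h import *
snap('wrist','w10');o=ctrl.get_obs();print(o['t'],o['ee_pos'],unit(o['ee_pos']))
c=U(-130,240);p=proj('w10',[*c,67]);print(c,p)
w=cv2.imread('pics/w10.png');u,v=p.astype(int);y0,x0=max(v-100,0),max(u-133,0);print(x0,y0);cv2.imwrite('pics/c10.png',cv2.resize(w[y0:y0+200,x0:x0+266],(798,600)))
```

```text
32.025 [575.35884307 272.44908037 198.56016354] [-130.7198124   159.14115888]
[578.47711676 353.25097816] [314.92466731 129.22683981]
181 29
```

View pics/c10.png

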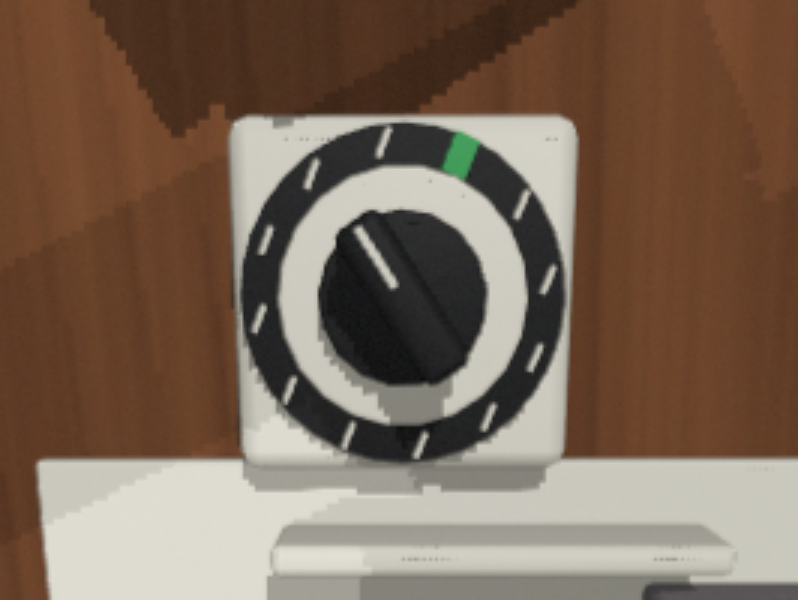

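Crop: dial bar from (357,222), pointer end, to (450,372); centre ≈(403,297); green mark (461,155), ring centre ≈(403,292). Turn needed ≈ 54° clockwise.

Run:
```python
from h import *
f=lambda u,v,z=None:px('w10',181+u/3,29+v/3,z)
print('disc',f(440,250),f(360,340),'bar',f(403,297),'ring',f(461,155))
P,Q=f(357,222,74),f(450,372,74);C=(P+Q)/2;d=P-Q;hp=np.degrees(np.arctan2(d[1],d[0]))
l=f(360,230,74)-f(393,285,74);hl=np.degrees(np.arctan2(l[1],l[0]))
G=f(461,155,31);Cr=f(403,292,31)
for c in(C,Cr):
    g=G-c;print(c,'green',np.degrees(np.arctan2(g[1],g[0])),'point',hp,hl)
move([C[0],C[1],100],down(hp))
```

```text
disc [589.44816837 366.32258226  43.48773237] [566.38094446 343.01169109  43.45741356] bar [578.80710614 354.12574882  73.45745314] ring [596.0326289  391.30451604  35.15590641]
[579.14748714 353.76517298  74.        ] green 65.7719854866083 point 121.27804075986828 120.3910372267254
[578.94013028 355.67978076  31.        ] green 64.37747054595077 point 121.27804075986828 120.3910372267254
[-0.002  0.    -0.385] [0.408 0.007 0.492]
```

Call:
{"fn": "servo_tool", "kwargs": {"rows": [[0,0,-0.12,0.2,0.007,0.1,40],[0,0,-0.24,0.408,0.007,0.2,40],[0,0,-0.38,0.408,0.007,0.3,40],[0,0,-0.38,0.408,0.007,0.5,40],[0,0,-0.38,0.408,0.007,0.65,40],[0,0,-0.38,0.408,0.007,0.745,40],[0,0,-0.38,0.408,0.007,0.745,40],[0,0,-0.38,0.408,0.007,0.745,5],[0,0,-0.38,0.408,0.007,0.745,5],[0,0,-0.38,0.408,0.007,0.745,5]]}}

```text
t: 33.28
ee_pos: [578.6, 354.0, 51.7]
orientation: [-1.549, -2.73, 0.007]
ft_force: [-11.2, -7.8, 16.0]
width: 13.9
grasp_force: 28.0
```

Call:
{"fn": "servo_tool", "kwargs": {"rows": [[0,0,0,0,0,0,5],[0,0,0.1,0,0,0,5],[0,0,0.2,0,0,0,5],[0,0,0.3,0,0,0,5],[0,0,0.4,0,0,0,5],[0,0,0.5,0,0,0,5],[0,0,0.6,0,0,0,5],[0,0,0.648,0,0,0,5],[0,0,0.648,0,0,0,5],[0,0,0.648,0,0,0,5]]}}

```text
t: 34.52
ee_pos: [578.9, 354.0, 51.8]
orientation: [2.647, 1.692, -0.006]
ft_force: [-7.0, -4.7, 9.0]
width: 13.9
grasp_force: 30.0
```

Run:
```python
from h import *
o=ctrl.get_obs();print(o['t'],o['ee_pos'],o['ft_force'],o['width'],o['moment']);R=Ro.from_rotvec(o['orientation']).as_matrix();print(np.degrees(np.arctan2(R[1,0],R[0,0])))
```

```text
34.525 [578.86342155 354.03453652  51.81627948] [-7.00558995 -4.73728425  8.95394883] 13.931579884915074 [-0.85681944  1.15600376 -0.02258548]
65.16380661552917
```

Tool heading is 65.2° as wanted. Release, rise, and check.

Call:
{"fn": "servo_tool", "kwargs": {"rows": [[0,0,0,0,0,0,25],[0,0,0,0,0,0,40],[0,0,0,0,0,-0.2,40],[0,0,0,0,0,-0.5,40],[0,0,0,-0.2,0,-0.72,40],[0,0,0,-0.4,0,-0.75,40],[0,0,0,-0.4,0,-0.75,40],[0,0,0,-0.4,0,-0.75,40]]}}

```text
t: 35.52
ee_pos: [547.4, 283.0, 201.0]
orientation: [-2.647, -1.691, -0.001]
ft_force: [-0.2, 0.5, 0.3]
width: 39.7
grasp_force: 0.0
```

Run:
```python
from h import *
snap('wrist','w11');snap('scene','sc11');o=ctrl.get_obs();print(o['t'],o['ee_pos'])
w=cv2.imread('pics/w11.png');p=proj('w11',[579,354,67]);u,v=p.astype(int);y0,x0=max(v-75,0),max(u-75,0);print(p,x0,y0)
s=cv2.imread('pics/sc11.png')
cv2.imwrite('pics/c11.png',np.hstack([cv2.resize(w[y0:y0+150,x0:x0+150],(450,450)),cv2.resize(s[240:390,290:406],(348,450))]))
print([px('sc11',u,v).round(0).tolist() for u,v in((415,264),(415,266),(415,268),(400,300))])
```

```text
35.625 [547.30008892 283.31210705 200.37420759]
[312.05323073 133.39598553] 237 58
[[433.0, 119.0, 5.0], [436.0, 120.0, 0.0], [444.0, 121.0, 1.0], [632.0, 111.0, 71.0]]
```

View pics/c11.png

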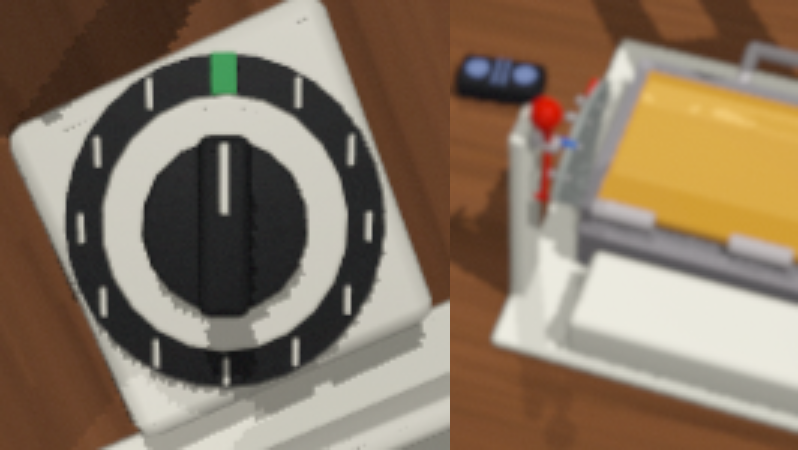

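The pointer lines up with the green mark, pawl is in and cover shut (top surface at z 71). One low look under the cover to make sure no teether was knocked.

Run:
```python
from h import *
move([430,40,200],down(88.3))
```

```text
[-0.    -0.    -0.269] [-1.35  -0.022  0.002]
```

Call:
{"fn": "servo_tool", "kwargs": {"rows": [[0,0,0,-0.25,0,0,40],[0,0,0,-0.5,0,0,40],[0,0,0,-0.75,0,0,40],[0,0,-0.12,-0.98,0,0,40],[0,0,-0.269,-0.98,0,0,40],[0,0,-0.269,-0.98,0,0,40]]}}

```text
t: 36.38
ee_pos: [465.1, 104.8, 200.7]
orientation: [-2.254, -2.188, -0.0]
ft_force: [0.0, -0.0, -0.4]
width: 40.0
grasp_force: 0.0
```

Run:
```python
from h import *
print(ctrl.get_obs()['ee_pos']);move([430,40,130],down(88.3))
```

```text
[465.06295439 104.82129944 200.66354258]
[-0. -0. -0.] [-0.329 -0.165  0.353]
```

Call:
{"fn": "servo_tool", "kwargs": {"rows": [[-0.1,0,0,-0.2,-0.15,0.05,40],[-0.2,0,0,-0.33,-0.165,0.15,40],[-0.3,0,0,-0.33,-0.165,0.25,40],[-0.4,0,0,-0.33,-0.165,0.35,40],[-0.5,0,0,-0.33,-0.165,0.35,40],[-0.5,0,0,-0.33,-0.165,0.35,40],[-0.5,0,0,-0.33,-0.165,0.35,40]]}}

```text
t: 37.25
ee_pos: [428.4, 41.0, 205.9]
orientation: [1.872, 1.804, 0.625]
ft_force: [1.0, -1.7, 0.9]
width: 40.1
grasp_force: 0.0
```

Run:
```python
from h import *
snap('wrist','w12');o=ctrl.get_obs();print(o['t'],o['ee_pos'],o['ft_force'])
for y in(-60,45): print(proj('w12',[*U(-155,y),30]))
w=cv2.imread('pics/w12.png');hsv=cv2.cvtColor(w,cv2.COLOR_BGR2HSV)
D=np.load('pics/w12.npz')['d']
for n,lo,hi in[('lil',(105,60,60),(122,160,255)),('teal',(75,120,50),(95,255,255))]:
    m=cv2.morphologyEx(cv2.inRange(hsv,lo,hi),cv2.MORPH_OPEN,np.ones((3,3)))
    for c in cv2.findContours(m,0,2)[0]:
        if cv2.contourArea(c)>60:
            x,y,ww,hh=cv2.boundingRect(c);print(n,(x,y,ww,hh),'front centre unit',unit(px('w12',x+ww/2,y+hh/2)),px('w12',x+ww/2,y+hh/2)[2])
cv2.imwrite('pics/c12.png',w)
```

```text
37.3 [427.00286345  40.8946713  206.66742811] [-1.28196006 -0.31354618 -0.64440386]
[297.56945695 194.58425544]
[295.41026344  85.41016795]
lil (289, 349, 15, 17) front centre unit [-158.98271524 -256.32057491] 26.744028111179176
lil (295, 173, 8, 22) front centre unit [-149.34564436  -50.07486678] 24.992058656376912
teal (295, 67, 5, 38) front centre unit [-148.46348253   45.40953917] 24.27792634197776
```

View pics/c12.png

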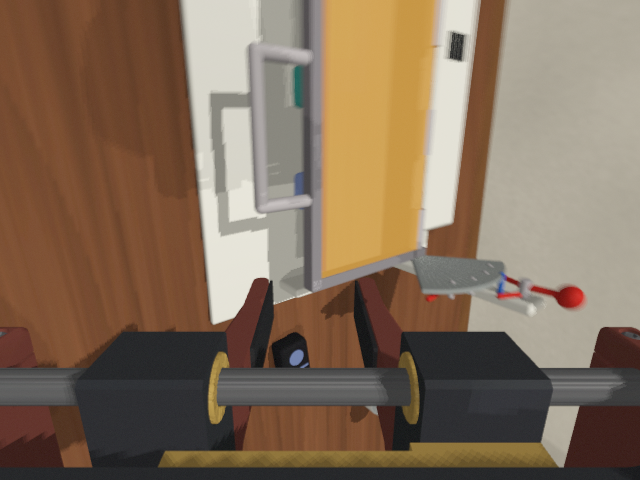

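Both front faces are visible at (299,86) teal and (299,184) lilac, at unit x ≈ -149, so their centres are near -109 mm, well under the lamp bar. Nothing is being touched, so I'm handing in.

```bash
python3 -c "
from workcell import ctrl
print(ctrl.close_job())"
```

```text
the job is handed in; nothing more can be done
None
```

I've handed the job in, with no result reported back: the lilac and teal teethers (the only two I found) lie under the lamp bar, the cover is shut with the pawl in, the dial is on the green mark, and I never touched the hedgehog, jar or pacifier.

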